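# Close the propped lid of a cold frame

## Task

The glazed lid of the seedling cold frame is propped open on a stepped wooden block; close it using only the outside of the fingers, without gripping anything and without raising the lid or the block. Push the block out sideways from under the lid, past the end of the frame that is farther from the robot, leaving it standing on the bench; as the lid drops off the block, catch it on the back or side of a finger before it has fallen halfway, then lower it gently on the fingers until it lies fully shut. It must not slam; leave the potted plant, the nail tin and the hammer where they are.

Things in the scene. Friction and masses are not known exactly. Their poses are not given: they have to be found in the camera images.
- cold_frame: Fixed pine box on the bench, 280 mm deep (its x), 380 mm wide (its y), walls 16 mm. Its low front wall (100 mm high, outer face at x = -140 mm) faces the robot's right-hand side; its back wall is 150 mm high, so the rim slopes. Origin: centre of its underside on the bench; x points to the back wall, y to the end nearer the robot, z up. Seed trays inside, below the rim.
- lid (a joint): Opening angle of the lid, rad: 0 = shut on the sloped rim, grows as it opens; starts at about 0.35, resting on the block. Nearly frictionless: without the block the lid falls shut in a third of a second. Wooden frame with clear glazing, about 0.7 kg, 325 mm long from the hinge, 380 mm wide, 22 mm thick, solid front rail 40 mm deep. Held at its front edge it weighs 3 to 4.5 N.
- lid_hinge (a point): Middle of the hinge line (parallel to the frame's y) on top of the back wall: 140 mm from the frame's origin along its x, 151 mm above the bench. At lid angle q the lid's underside rises from here toward its front edge at a slope of q - 0.177 rad.
- lid_front (a point): Middle of the lower front edge of the lid; moves with the lid. About 207 mm above the bench when propped, 94 mm when shut, always about 40 mm in front of the front wall: fingers slanting in under this overhang carry the lid and can still get out when it is shut.
- lid_front_far (a point): Far end (-y of the frame, 190 mm from the middle, away from the robot) of the lid's lower front edge; moves with the lid.
- prop_block: Loose plywood step block, 50 mm deep (x), 150 mm wide (y), 0.5 kg, under the lid's front rail near its far end, axes like the frame's. Three 50 mm wide steps, 200, 160, 120 mm high; the tallest, at +y (nearer the robot), carries the lid. Origin: centre of its underside. Pushed to -y on its tall upright face (y = +75 mm) it slides upright with 3 to 6 N; the lid drops as that face passes its end.
- flower_pot: Terracotta pot with a small plant, 84 mm wide, about 110 mm high with its leaves; leave alone. Origin: centre of its underside.
- nail_tin: Round tin with a green label, 68 mm wide, 75 mm high; leave alone. Origin: centre of its underside.
- hammer: Hammer lying on the bench behind the cold frame's back wall; leave alone.
Things that resemble listed ones, but are neither listed nor needed, are in the scene too. Of the things that look like the prop_block, take the one that is farthest from the robot's base at the start.

How it is judged (in metres and radians):
On the way, in this order (a step that is already met when the one before it is completed fails the run):
1. the block is out past the frame's far end and the lid, less than halfway down, rests on the fingers by its own weight, not gripped (y of prop_block in the frame of cold_frame below -0.25 m and value of joint lid above 0.175 rad and contact force between the fingers and lid between 0.5 and 15 N and contact force between prop_block and lid below 0.1 N), for 0.15 s.
2. the lid is lowered on the fingers, not gripped, to just above the rim (value of joint lid between 0.01 and 0.1 rad and contact force between the fingers and lid between 0.3 and 15 N), for 0.05 s.
At the end, for the whole second after the job is handed in: The lid lies shut (within 0.02 rad) and at rest; the block stands upright on the bench past the frame's far end (its centre more than 240 mm from the frame's middle along the frame) (value of joint lid below 0.02 rad and angular speed of lid below 0.05 rad/s and y of prop_block in the frame of cold_frame below -0.24 m and angle between prop_block's own z axis and vertical below 0.1 rad and height (world z) of prop_block below 0.01 m and linear speed of prop_block below 0.02 m/s); the robot touches nothing.
It fails at once if the lid slams: within 0.1 rad of shut it closes faster than 0.8 rad/s (0.26 m/s at its front edge) (value of joint lid below 0.1 rad and velocity of joint lid below -0.8 rad/s).
It fails at once if the lid is raised more than about 20 mm above where it was propped (value of joint lid above 0.42 rad).
It fails at once if the block is lifted off the bench or knocked over (height (world z) of prop_block above 0.02 m or angle between prop_block's own z axis and vertical above 0.4 rad).
It fails at once if the block is squeezed or shoved with over 25 N (contact force between the fingers and prop_block above 25 N).
It fails at once if the potted plant, the tin or the hammer is moved more than 20 mm, or a standing one tipped (distance of any of flower_pot, nail_tin, hammer from where it was at the start of the episode above 0.02 m or angle between any of flower_pot, nail_tin's own z axis and vertical above 0.3 rad).
It also fails if it takes over 42 s, if anything falls off the work surface, if the arm or the gripper's body presses on something with over 40 N, if the wrist force passes 120 N, or if a joint passes its speed limit or range.

## Robot

A 6-joint arm with a two-finger parallel gripper is mounted at the origin on the work surface. World frame = base frame: x ahead of the robot, y to its left, z up, the work surface at z = 0. Lengths are in mm, angles in rad, forces in N, time in s.
With the tool pointing down it reaches from about 275 to 975 mm from the base axis. Payload 8.4 kg.
Tool frame: the origin (TCP) lies on the centre line of the jaws, within the pads' length; the fingertips stand ctrl.tip_extent ahead of it and the grasp point (between the pads) lies 8 mm behind it (ctrl.tip_extent is the distance from the TCP to the fingertips, in mm); z points along the fingers, y is the line along which they close (so a half turn about z gives the same grasp; the last joint's range is limited). The gripper opens to 92 mm and grips with 3 to 60 N. Pads are 20 mm wide; open, the fingers measure 128 mm over their backs; the gripper's body (75 mm by 189 mm) begins 69 mm behind the grasp point.
Start: joints at [1.267, 0.353, 1.633, -0, 1.155, -0.002], TCP at [185.773, 596.755, 225.583] pointing down, gripper open.
Joint ranges: [-2.63, 2.63], [-0.92, 2.1], [0.06, 2.66], [-1.3, 4.44], [0, 2.69], [-3.02, 3.02]. Speed limits (rad/s): [2.22, 2.22, 2.79, 3.14, 3.14, 3.14].

## Interface

Orientations are given as a unit quaternion [x, y, z, w].
In Python, from cell import ctrl, read_camera, camera_model, workorder gives the robot as it stands. The module is installed in compiled form; this text tells all that it offers.
- The arm moves only by the tool play_rows, never from a script. Its argument "motion" is a list of rows, each an object of numbers: "hand": the opening, from -1 (shut) to 1 (fully open); "dx", "dy", "dz": the shift along the world's x, y, z in m; "yaw": the turn about the world's z in degrees. In form: [{"hand": .., "dx": .., "dy": .., "dz": .., "yaw": ..}, ...]. A call has exactly 8 rows; each row shifts and turns the commanded pose from where the row before left it; what a row does not reach is not made up. A row lasts 1/8 s, in which the tool goes at most 62.5 mm and 10.7 degrees, less where a joint would pass 70% of its speed; a pose out of reach is approached as far as the arm can. A call is refused whole if a number of a shift passes 0.0625 or a number of a turn 10.7, either way. A call with a gripper value outside its range is refused whole. The fingers move at their own pace and stop on an object; "force" is the grip in N (left out, the last holds). Time passes only in rows, so rows that do not move let the fingers close, or fill a call up. It gives the time, the measured TCP pose, the force, the opening and the grip force at its end, in the units of the state.
- ctrl.state(): the state, without advancing time (a new reading comes with each control period).
- read_camera(name): name is "scene" or "top" or "wrist"; returns (picture, depth): 400x640x3 uint8, red, green, blue; 400x640 float32, mm along the optical axis (not along the pixel's ray), 0 where there is no reading.
- camera_model(name): a dict with "K" (3x3 intrinsics, pixels), "k1" (the pictures are not rectified: a ray, as slopes to the right and down, at radius r is drawn at 1 + k1 r^2 times it, then the intrinsics apply), "R" (3x3) and "t" (3): a world point X has camera coordinates R X + t. Camera axes: x right, y down, z forward; pixel columns grow to the right and rows downward; lengths in mm; the calibration is good to about 2 mm. A picture is of the moment at which its call begins: read the wrist's pose just before it. camera_model takes no time and is no camera call; for the wrist camera it gives the pose at the moment of the call.
- workorder.hand_in(): hands the job in; it is judged then, once.
The state is a dict: "t": time; "q": joint angles; "qvel": joint speeds; "joint_torque": joint torques, N m; "tcp_pos": TCP position; "ee_rot": TCP orientation; "contact_force": force on the tool from outside, world axes, zero at the start; "wrist_torque": the same for the moment, N m; "gripper_width": finger opening in mm; "grasp_force": force on a finger pad.
Only numpy, scipy, OpenCV 4.12 (cv2) and the standard library are available. Lean on these libraries where they do the work, as an engineer would, in place of code of your own. Each camera call takes 0.05 s, during which the arm holds its last target. There are 200 camera calls.

## Working session

There is one attempt and no reset: what is moved stays moved. The work goes in short steps, Python scripts to look and compute and a tool call to move; the robot and the scene stay as the last step left them, time stands still between calls to the robot, and variables do not carry over. Pictures are saved under pics/ and viewed, at most 10 in all, crops included, and the job is handed in when it is done.

Besides the shell and the picture viewer there is one more tool, called as a command line: name --argument value ..., lists and objects as JSON in quotes. play_rows: Moves the arm, as the interface text tells. Its arguments: {"type":"object","properties":{"motion":{"type":"array","items":{"type":"object","properties":{"hand":{"type":"number"},"dx":{"type":"number"},"dy":{"type":"number"},"dz":{"type":"number"},"yaw":{"type":"number"}}}},"force":{"type":"number"}},"required":["motion"]}

```bash
mkdir -p pics; ls
python3 - <<'E'
from cell import ctrl, read_camera, camera_model, workorder
import cv2,numpy as np
print(ctrl.state(), ctrl.tip_extent)
for n in("scene","top"):
    p,d=read_camera(n); cv2.imwrite(f"pics/{n}0.png",p[:,:,::-1]); np.save(f"{n}0.npy",d)
    m=camera_model(n);print(n,m)
E
```

```text
pics
{'t': 0.0, 'q': array([ 1.26663585e+00,  3.53650006e-01,  1.63412411e+00, -1.32462943e-05,
        1.15521311e+00, -2.42095607e-03]), 'qvel': array([-8.93717906e-04,  4.76247308e-04, -8.42804321e-05,  1.26934868e-03,
        3.51267750e-04,  9.13250553e-04]), 'joint_torque': array([ 1.32947484e-03, -5.93818152e+01, -3.34224880e+01,  6.98025827e-02,
        2.31302914e-02, -9.42170664e-05]), 'tcp_pos': array([185.61043842, 596.29734713, 224.86682002]), 'ee_rot': array([ 1.50295385e-01,  9.88640891e-01, -6.90034221e-04, -1.00482811e-04]), 'contact_force': array([-0.04113214, -0.52122594,  0.09050546]), 'wrist_torque': array([-0.02170015, -0.00029817, -0.01296197]), 'grasp_force': 0.0, 'gripper_width': 91.7641168623101} 11.0
scene {'K': array([[465.0409813 ,   0.        , 309.77297669],
       [  0.        , 465.0409813 , 194.04146908],
       [  0.        ,   0.        ,   1.        ]]), 'k1': -0.12433008069154682, 'R': array([[-0.92723427,  0.37436827, -0.00922027],
       [ 0.35508075,  0.87110769, -0.33924777],
       [-0.11897175, -0.3178361 , -0.94065187]]), 't': array([ 475.48747771, -163.93173751, 1656.46596713])}
top {'K': array([[508.53333666,   0.        , 321.68521641],
       [  0.        , 508.53333666, 204.94299415],
       [  0.        ,   0.        ,   1.        ]]), 'k1': -0.020515549947320567, 'R': array([[-0.02275659, -0.99971965,  0.00653872],
       [-0.99517101,  0.02202742, -0.09565276],
       [ 0.09548191, -0.00868388, -0.99539329]]), 't': array([   8.03113569,  532.97353854, 1587.45760696])}
```

View pics/scene0.png

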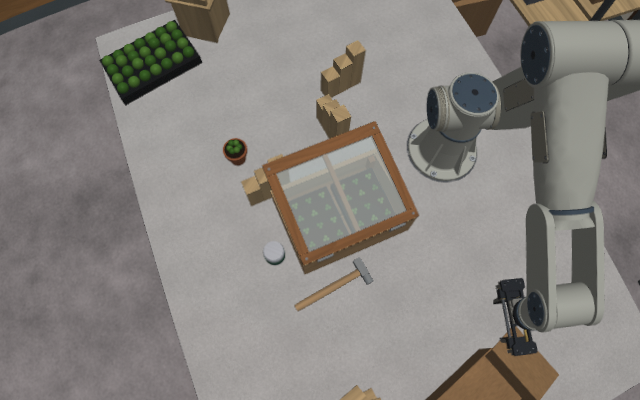

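View pics/top0.png

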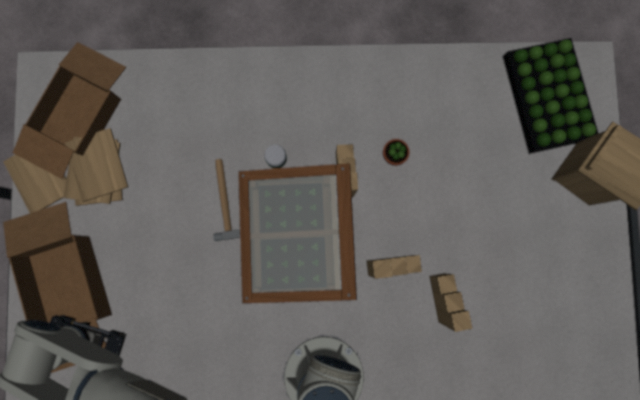

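Three step blocks are visible in the top picture: (346,165) under the lid's far end, (395,266), and (452,302). The base is at (320,375), so the one under the lid is farthest and is the prop_block. The pot is at (397,151), the tin at (275,155) and the hammer at (225,200).

The rows command no tilt, so I'll test cheaply what a pose beyond reach does to the tool's orientation. I'll also measure the scene.

```bash
cat > h.py <<'E'
from cell import ctrl, read_camera, camera_model, workorder
import cv2,numpy as np
from scipy.spatial.transform import Rotation as Rn
np.set_printoptions(precision=3,suppress=True)
def rays(m,uv):
    uv=np.asarray(uv,float).reshape(-1,1,2)
    n=cv2.undistortPoints(uv,m["K"],np.array([m["k1"],0,0,0,0.]),None).reshape(-1,2)
    return np.c_[n,np.ones(len(n))]
def depthpts(m,d,uv):
    z=np.array([np.median(d[int(v)-1:int(v)+2,int(u)-1:int(u)+2]) for u,v in uv])
    return (rays(m,uv)*z[:,None]-m["t"])@m["R"]
def onplane(m,uv,z):
    r=rays(m,uv)@m["R"]; c=-m["R"].T@m["t"]
    return c+r*((z-c[2])/r[:,2])[:,None]
def cloud(m,d,st=1):
    v,u=np.mgrid[0:400:st,0:640:st]; uv=np.c_[u.ravel(),v.ravel()]; z=d[::st,::st].ravel()
    return ((rays(m,uv)*z[:,None]-m["t"])@m["R"]).reshape(v.shape+(3,))
E
python3 - <<'E'
from h import *
for n in("top","scene"):
    m=camera_model(n); d=np.load(f"{n}0.npy"); P=cloud(m,d)
    p=cv2.imread(f"pics/{n}0.png")
    np.save(f"{n}_cl.npy",P)
    if n=="top":
        for nm,uv in dict(bl=[(345,150),(347,160),(354,170),(354,180),(354,186),(346,149)],lid=[(244,172),(350,168),(352,296),(246,300),(351,230)],pot=[(397,151)],tin=[(275,155)]).items():
            print(nm,depthpts(m,d,uv))
    hsv=cv2.cvtColor(p,cv2.COLOR_BGR2HSV); 
    # lid wood: brown
    mask=((hsv[...,0]<16)&(hsv[...,1]>110)&(P[...,2]>80)&(P[...,2]<260)&(P[...,0]>200)&(P[...,0]<700)&(abs(P[...,1]-50)<250)).astype(np.uint8)
    mask=cv2.morphologyEx(mask,cv2.MORPH_OPEN,np.ones((3,3)))
    n_,l,s,c=cv2.connectedComponentsWithStats(mask); i=1+np.argmax(s[1:,4]); 
    X=P[l==i]; print(n,len(X),X.min(0),X.max(0))
    cs,_=cv2.findContours((l==i).astype(np.uint8),0,2); q=cv2.boxPoints(cv2.minAreaRect(cs[0])); print(q)
    A=np.c_[X[:,:2],np.ones(len(X))]; k=np.linalg.lstsq(A,X[:,2],rcond=None)[0]; print("plane",k,np.std(A@k-X[:,2]),np.degrees(np.arctan2(k[1],k[0])),np.arctan(np.hypot(k[0],k[1])))
    r=cv2.minAreaRect(X[:,:2].astype(np.float32)); print(r,cv2.boxPoints(r))
E
```

```text
bl [[688.778 -77.205 120.857]
 [650.747 -79.961 160.567]
 [620.7   -99.644 160.352]
 [585.301 -95.777 201.028]
 [568.121 -95.277 201.064]
 [691.714 -80.288 121.166]]
lid [[619.163 219.715 176.327]
 [626.516 -87.961 162.461]
 [262.243 -79.201 227.451]
 [253.612 217.333 175.304]
 [442.436 -81.61  225.998]]
pot [[ 688.724 -239.245   89.471]]
tin [[687.321 137.86   73.921]]
top 4107 [249.911 -87.921 166.057] [629.524 232.629 237.206]
[[237.877 167.812]
 [349.981 163.501]
 [355.17  298.417]
 [243.067 302.728]]
plane [  0.003  -0.167 211.172] 3.135651297342393 -89.08420733585177 0.16576166198532846
((439.1492919921875, 70.9799575805664), (376.03875732421875, 319.37335205078125), 1.1164493560791016) [[248.054 226.973]
 [254.277 -92.34 ]
 [630.244 -85.013]
 [624.022 234.3  ]]
scene 4125 [ 249.336 -145.732  101.007] [633.605 234.499 231.686]
[[260.778 165.316]
 [376.371 116.51 ]
 [418.671 216.694]
 [303.078 265.5  ]]
plane [  0.004  -0.168 208.78 ] 5.796237190116211 -88.6529406553418 0.1668768750820805
((441.6748046875, 44.09034729003906), (381.0278015136719, 374.49212646484375), 1.2372208833694458) [[ 247.162  227.179]
 [ 255.248 -147.226]
 [ 636.187 -138.999]
 [ 628.101  235.406]]
```

play_rows --motion '[{"hand": 1, "dz": 0.0625}, {"hand": 1, "dz": 0.0625}, {"hand": 1, "dz": 0.0625}, {"hand": 1, "dz": 0.0625}, {"hand": 1, "dz": 0.0625}, {"hand": 1, "dz": 0.0625}, {"hand": 1, "dz": 0.0625}, {"hand": 1, "dz": 0.0625}]'

```text
validation failed for argument at $.mo...
```

```bash
python3 -c "
from h import *
s=ctrl.state();print(s['t'],s['q'],s['tcp_pos'],Rn.from_quat(s['ee_rot']).as_matrix())"
```

```text
0.1 [ 1.267  0.354  1.634  0.     1.155 -0.002] [185.646 596.345 224.931] [[-0.955  0.297 -0.   ]
 [ 0.297  0.955 -0.001]
 [ 0.    -0.001 -1.   ]]
```

play_rows --motion '[{"hand": 1, "dx": 0, "dy": 0, "dz": 0.0625, "yaw": 0}, {"hand": 1, "dx": 0, "dy": 0, "dz": 0.0625, "yaw": 0}, {"hand": 1, "dx": 0, "dy": 0, "dz": 0.0625, "yaw": 0}, {"hand": 1, "dx": 0, "dy": 0, "dz": 0.0625, "yaw": 0}, {"hand": 1, "dx": 0, "dy": 0, "dz": 0.0625, "yaw": 0}, {"hand": 1, "dx": 0, "dy": 0, "dz": 0.0625, "yaw": 0}, {"hand": 1, "dx": 0, "dy": 0, "dz": 0.0625, "yaw": 0}, {"hand": 1, "dx": 0, "dy": 0, "dz": 0.0625, "yaw": 0}]'

```text
t: 1.1
tcp_pos: [185.6, 596.1, 727.6]
ee_rot: [0.15, 0.989, 0.0, 0.0]
contact_force: [1.3, 1.5, 1.4]
gripper_width: 92.2
grasp_force: 0.0
```

```bash
cat > st.py <<'E'
from h import *
s=ctrl.state();R=Rn.from_quat(s['ee_rot']).as_matrix()
print('t',s['t'],'q',s['q'],'tcp',s['tcp_pos'],'F',s['contact_force'],'w',s['gripper_width'])
print('toolz',R[:,2],'tooly',R[:,1],'tip',s['tcp_pos']+11*R[:,2])
E
python3 st.py
```

```text
t 1.1 q [ 1.267  0.345  0.588  0.     2.208 -0.002] tcp [185.552 596.106 727.559] F [1.256 1.459 1.42 ] w 92.15526950454007
toolz [ 0.  0. -1.] tooly [0.297 0.955 0.   ] tip [185.553 596.11  716.559]
```

play_rows --motion '[{"hand": 1, "dx": 0, "dy": 0, "dz": 0.0625, "yaw": 0}, {"hand": 1, "dx": 0, "dy": 0, "dz": 0.0625, "yaw": 0}, {"hand": 1, "dx": 0, "dy": 0, "dz": 0.0625, "yaw": 0}, {"hand": 1, "dx": 0, "dy": 0, "dz": 0.0625, "yaw": 0}, {"hand": 1, "dx": 0, "dy": 0, "dz": 0.0625, "yaw": 0}, {"hand": 1, "dx": 0, "dy": 0, "dz": 0.0625, "yaw": 0}, {"hand": 1, "dx": 0, "dy": 0, "dz": 0.0625, "yaw": 0}, {"hand": 1, "dx": 0, "dy": 0, "dz": 0.0625, "yaw": 0}]'

```text
t: 2.1
tcp_pos: [130.8, 420.4, 924.2]
ee_rot: [0.15, 0.988, 0.037, 0.005]
contact_force: [-0.2, 0.1, 0.3]
gripper_width: 92.0
grasp_force: 0.0
```

```bash
python3 st.py
```

```text
t 2.1 q [ 1.265  0.318  0.059  0.001  2.689 -0.003] tcp [130.828 420.36  924.207] F [-0.249  0.121  0.288] w 91.97778848590252
toolz [ 0.022  0.072 -0.997] tooly [0.296 0.952 0.075] tip [131.07  421.15  913.238]
```

play_rows --motion '[{"hand": 1, "dx": 0, "dy": 0, "dz": -0.0625, "yaw": 0}, {"hand": 1, "dx": 0, "dy": 0, "dz": -0.0625, "yaw": 0}, {"hand": 1, "dx": 0, "dy": 0, "dz": -0.0625, "yaw": 0}, {"hand": 1, "dx": 0, "dy": 0, "dz": 0, "yaw": 0}, {"hand": 1, "dx": 0, "dy": 0, "dz": 0, "yaw": 0}, {"hand": 1, "dx": 0, "dy": 0, "dz": 0, "yaw": 0}, {"hand": 1, "dx": 0, "dy": 0, "dz": 0, "yaw": 0}, {"hand": 1, "dx": 0, "dy": 0, "dz": 0, "yaw": 0}]'

```text
t: 3.1
tcp_pos: [133.4, 428.5, 807.3]
ee_rot: [0.15, 0.988, 0.037, 0.005]
contact_force: [0.3, 1.0, 0.3]
gripper_width: 91.7
grasp_force: 0.0
```

```bash
python3 st.py
```

```text
t 3.1 q [ 1.265  0.036  0.788  0.001  2.243 -0.003] tcp [133.366 428.484 807.263] F [0.267 0.974 0.312] w 91.73255027966175
toolz [ 0.022  0.072 -0.997] tooly [0.296 0.952 0.075] tip [133.607 429.273 796.294]
```

play_rows --motion '[{"hand": 1, "dx": -0.018, "dy": -0.06, "dz": 0.0625, "yaw": 0}, {"hand": 1, "dx": -0.018, "dy": -0.06, "dz": 0.0625, "yaw": 0}, {"hand": 1, "dx": -0.018, "dy": -0.06, "dz": 0.0625, "yaw": 0}, {"hand": 1, "dx": -0.018, "dy": -0.06, "dz": 0.0625, "yaw": 0}, {"hand": 1, "dx": -0.018, "dy": -0.06, "dz": 0.0625, "yaw": 0}, {"hand": 1, "dx": -0.018, "dy": -0.06, "dz": 0.0625, "yaw": 0}, {"hand": 1, "dx": -0.018, "dy": -0.06, "dz": 0.0625, "yaw": 0}, {"hand": 1, "dx": -0.018, "dy": -0.06, "dz": 0.0625, "yaw": 0}]'

```text
t: 4.1
tcp_pos: [37.0, 110.9, 973.4]
ee_rot: [0.15, 0.983, 0.106, 0.018]
contact_force: [-0.2, 0.0, 1.4]
gripper_width: 91.9
grasp_force: 0.0
```

```bash
python3 st.py
cat >> h.py <<'E'
def fk(q,p):
    L1,L2,a,h,Lt,e=p
    A=Rn.from_euler('z',q[0]); B=A*Rn.from_euler('y',q[1]); C=B*Rn.from_euler('y',q[2])
    D=C*Rn.from_euler('z',q[3])*Rn.from_euler('y',q[4])
    return A.apply([a,0,h])+B.apply([0,0,L1])+C.apply([e,0,L2])+D.apply([0,0,Lt]), (D*Rn.from_euler('z',q[5])).as_matrix()
E
python3 - <<'E'
from h import *
from scipy.optimize import least_squares
s=ctrl.state()
D=[([1.267,.3537,1.6341,0,1.1552,-.0024],[185.6,596.3,224.9]),([1.267,.345,.588,0,2.208,-.002],[185.55,596.1,727.56]),([1.265,.318,.059,.001,2.689,-.003],[130.83,420.36,924.2]),([1.265,.036,.788,.001,2.243,-.003],[133.37,428.48,807.26]),(s['q'],s['tcp_pos'])]
f=lambda p:np.r_[np.concatenate([fk(q,p)[0]-x for q,x in D]),(np.array(p)-[400,400,0,300,200,0])*1e-3]
r=least_squares(f,[400,400,0,300,200,0.]);print(r.x,r.fun.round(1)); np.save('kin.npy',r.x)
print(fk(s['q'],r.x)[1],Rn.from_quat(s['ee_rot']).as_matrix())
E
```

```text
t 4.1 q [ 1.214 -0.232  0.468  0.016  2.689 -0.039] tcp [ 37.032 110.883 973.387] F [-0.189  0.023  1.389] w 91.88437159553558
toolz [ 0.068  0.203 -0.977] tooly [0.29  0.933 0.214] tip [ 37.778 113.113 962.641]
[569.37  494.323  -0.477 297.383 353.157  58.272] [ 1.2 -0.3 -0.   1.2 -0.5  0.   1.6 -0.4  0.   1.4 -0.5 -0.   1.4 -0.5
  0.   0.2  0.1 -0.  -0.   0.2  0.1]
[[-0.29  -0.955  0.068]
 [-0.933  0.298  0.203]
 [-0.214 -0.004 -0.977]] [[-0.955  0.29   0.068]
 [ 0.298  0.933  0.203]
 [-0.004  0.214 -0.977]]
```

play_rows --motion '[{"hand": 1, "dx": -0.015, "dy": -0.04, "dz": 0.06, "yaw": 0}, {"hand": 1, "dx": -0.015, "dy": -0.04, "dz": 0.06, "yaw": 0}, {"hand": 1, "dx": -0.015, "dy": -0.04, "dz": 0.06, "yaw": 0}, {"hand": 1, "dx": -0.015, "dy": -0.04, "dz": 0.06, "yaw": 0}, {"hand": 1, "dx": -0.015, "dy": -0.04, "dz": 0.06, "yaw": 0}, {"hand": 1, "dx": -0.015, "dy": -0.04, "dz": 0.06, "yaw": 0}, {"hand": 1, "dx": -0.015, "dy": -0.04, "dz": 0.06, "yaw": 0}, {"hand": 1, "dx": -0.015, "dy": -0.04, "dz": 0.06, "yaw": 0}]'

```text
t: 5.1
tcp_pos: [-15.2, -27.0, 1006.3]
ee_rot: [0.146, 0.957, 0.249, 0.042]
contact_force: [0.3, -0.2, -0.2]
gripper_width: 91.7
grasp_force: 0.0
```

```bash
python3 st.py
```

```text
t 5.1 q [ 1.23  -0.417  0.359  0.025  2.689 -0.013] tcp [ -15.164  -26.953 1006.341] F [ 0.252 -0.164 -0.154] w 91.74475871016841
toolz [ 0.153  0.465 -0.872] tooly [0.257 0.833 0.489] tip [-13.481 -21.842 996.747]
```

play_rows --motion '[{"hand": -1, "dx": -0.015, "dy": -0.042, "dz": 0.05, "yaw": 0}, {"hand": -1, "dx": -0.015, "dy": -0.042, "dz": 0.05, "yaw": 0}, {"hand": -1, "dx": -0.015, "dy": -0.042, "dz": 0.05, "yaw": 0}, {"hand": -1, "dx": -0.015, "dy": -0.042, "dz": 0.05, "yaw": 0}, {"hand": -1, "dx": -0.015, "dy": -0.042, "dz": 0.05, "yaw": 0}, {"hand": -1, "dx": -0.015, "dy": -0.042, "dz": 0.05, "yaw": 0}, {"hand": -1, "dx": 0, "dy": 0, "dz": 0, "yaw": 0}, {"hand": -1, "dx": 0, "dy": 0, "dz": 0, "yaw": 0}]'

```text
t: 6.1
tcp_pos: [-50.8, -122.4, 1015.5]
ee_rot: [0.14, 0.925, 0.35, 0.056]
contact_force: [-0.3, 0.3, 0.2]
gripper_width: 14.4
grasp_force: 0.0
```

```bash
python3 st.py
```

```text
t 6.1 q [ 1.235 -0.529  0.257  0.04   2.689  0.006] tcp [ -50.758 -122.388 1015.482] F [-0.346  0.328  0.159] w 14.361907554440776
toolz [ 0.202  0.632 -0.749] tooly [0.219 0.716 0.663] tip [ -48.535 -115.441 1007.248]
```

Run:
```python
from h import *
P=np.load("top_cl.npy"); p=cv2.imread("pics/top0.png")
# edge fits in image: lid front edge & far edge lines
X=P.reshape(-1,3)
def sel(zl,zh,xl,xh,yl,yh): 
    k=(X[:,2]>zl)&(X[:,2]<zh)&(X[:,0]>xl)&(X[:,0]<xh)&(X[:,1]>yl)&(X[:,1]<yh); return X[k]
for nm,zl,zh in(("120",114,127),("160",153,167),("200",193,207)):
    a=sel(zl,zh,540,740,-140,-20 if nm!="200" else -92); 
    # for 160/200 exclude lid
    if nm=="160": a=a[(a[:,0]>632)|(a[:,1]<-92)]
    r=cv2.minAreaRect(a[:,:2].astype(np.float32)); print(nm,len(a),a.min(0),a.max(0),np.median(a,0),r)
# lid top front edge per x slice: min y with z>215
for x in range(270,560,40):
    a=sel(205,250,x,x+20,-130,0); print(x,a[:,1].min().round(1),np.median(a[a[:,1]<a[:,1].min()+8][:,2]).round(1))
for y in range(-60,221,40):
    a=sel(165,250,560,660,y,y+20); a=a[a[:,2]>170]; b=sel(165,250,200,300,y,y+20); print(y,'far',a[:,0].max().round(1),np.median(a[:,2]).round(1),'near',b[:,0].min().round(1))
# hinge edge
for x in range(270,600,60):
    a=sel(165,250,x,x+20,200,260); print(x,'hinge',a[:,1].max().round(1))
```

```text
120 217 [ 560.316 -101.613  114.109] [708.492 -52.289 126.737] [685.983 -74.76  119.319] ((634.6742553710938, -75.86116790771484), (48.57081604003906, 147.43638610839844), 88.3802261352539)
160 126 [ 559.007 -102.997  153.954] [660.28  -53.524 166.981] [647.446 -88.837 160.211] ((608.9462280273438, -80.04974365234375), (101.83230590820312, 48.30744934082031), 3.4150006771087646)
200 79 [ 559.101 -104.857  193.445] [608.919 -92.304 206.628] [582.728 -98.2   199.569] ((584.0814819335938, -98.70173645019531), (12.062272071838379, 49.70630645751953), 88.53449249267578)
270 -91.9 224.7
310 -90.6 223.6
350 -88.6 224.9
390 -86.2 226.3
430 -88.4 224.9
470 -86.6 223.0
510 -84.5 226.4
550 -100.5 206.9
-60 far 631.2 221.1 near 250.7
-20 far 631.5 212.3 near 251.6
20 far 630.2 205.3 near 251.8
60 far 629.1 199.2 near 249.2
100 far 628.5 192.5 near 249.9
140 far 628.0 185.6 near 246.9
180 far 626.6 178.9 near 247.6
220 far 625.8 174.5 near 247.9
270 hinge 232.0
330 hinge 231.5
390 hinge 233.5
450 hinge 233.6
510 hinge 235.7
570 hinge 238.6
```

```bash
cat > plan.py <<'E'
from h import *
from scipy.optimize import least_squares
p=np.load('kin.npy'); Z90=Rn.from_euler('z',90,degrees=True).as_matrix()
lo=np.array([-2.63,-.92,.06,-1.3,0,-3.02]);hi=np.array([2.63,2.1,2.66,4.44,2.69,3.02])
vmax=np.array([2.22,2.22,2.79,3.14,3.14,3.14])*.7/8
def ik(x,R,q0):
    def f(q):
        a,M=fk(q,p); return np.r_[(a-x)/1000,.4*Rn.from_matrix(M@Z90@R.T).as_rotvec(),1e-4*(q-q0)]
    r=least_squares(f,np.clip(q0,lo+1e-4,hi-1e-4),bounds=(lo,hi)); return r.x,np.linalg.norm(r.fun[:3])*1000,np.linalg.norm(r.fun[3:6])/.4
def sim(rows):
    s=ctrl.state(); q=s['q'].copy(); x=s['tcp_pos'].copy(); R=Rn.from_quat(s['ee_rot']).as_matrix()
    for i,(dx,dy,dz,yw) in enumerate(rows):
        x=x+np.array([dx,dy,dz])*1000; R=Rn.from_euler('z',yw,degrees=True).as_matrix()@R
        n,e,er=ik(x,R,q); print(i,x.round(0),n.round(2),'err',round(e,1),round(er,3),'over' if (abs(n-q)>vmax).any() else '',(abs(n-q)/vmax).max().round(2)); q=n
    return x,R,q
if __name__=="__main__":
    a=[(.02,.059,-.02,0)]*8
    b=[(.058,-.006,-.02,2)]*4+[(.055,-.025,-.02,2.7)]*4
    c=[(.03,-.0625,-.04,0)]*8
    x,R,q=sim(a+b+c); print(R)
E
python3 plan.py
```

```text
0 [-31. -63. 995.] [ 1.23 -0.61  0.55  0.04  2.48 -0.01] err 0.0 0.0 over 1.18
1 [-11.  -4. 975.] [ 1.22 -0.64  0.73  0.03  2.33 -0.01] err 0.0 0.0  0.76
2 [  9.  55. 955.] [ 1.22 -0.65  0.87  0.04  2.19 -0.02] err 0.0 0.0  0.58
3 [ 29. 114. 935.] [ 1.2  -0.64  0.98  0.04  2.07 -0.03] err 0.0 0.0  0.46
4 [ 49. 173. 915.] [ 1.16 -0.61  1.07  0.07  1.96 -0.06] err 0.0 0.0  0.42
5 [ 69. 232. 895.] [ 1.81 -0.57  1.15 -0.38  1.9   0.3 ] err 0.0 0.0 over 3.37
6 [ 89. 291. 875.] [ 1.31 -0.52  1.2  -0.03  1.74  0.02] err 0.0 0.0 over 2.58
7 [109. 350. 855.] [ 1.28 -0.46  1.24 -0.01  1.64  0.  ] err 0.0 0.0  0.36
8 [167. 344. 835.] [ 0.85 -0.45  1.28  0.29  1.63 -0.33] err 0.0 0.0 over 2.21
9 [225. 338. 815.] [ 0.58 -0.4   1.31  0.47  1.65 -0.58] err 0.0 0.0 over 1.41
10 [283. 332. 795.] [ 0.41 -0.33  1.32  0.58  1.67 -0.76] err 0.0 0.0  0.86
11 [341. 326. 775.] [ 0.3  -0.25  1.31  0.63  1.67 -0.9 ] err 0.0 0.0  0.54
12 [396. 301. 755.] [ 0.18 -0.17  1.29  0.69  1.71 -1.06] err 0.0 0.0  0.62
13 [451. 276. 735.] [ 0.1  -0.08  1.26  0.73  1.75 -1.19] err 0.0 0.0  0.49
14 [506. 251. 715.] [ 0.03  0.03  1.2   0.74  1.79 -1.3 ] err 0.0 0.0  0.53
15 [561. 226. 695.] [-0.02  0.14  1.12  0.75  1.83 -1.39] err 0.0 0.0  0.57
16 [591. 163. 655.] [-0.12  0.19  1.14  0.75  1.84 -1.52] err 0.0 0.0  0.53
17 [621. 101. 615.] [-0.21  0.25  1.14  0.74  1.86 -1.63] err 0.0 0.0  0.47
18 [651.  38. 575.] [-0.29  0.33  1.11  0.72  1.87 -1.73] err 0.0 0.0  0.41
19 [681. -24. 535.] [-0.36  0.43  1.06  0.7   1.88 -1.81] err 0.0 0.0  0.47
20 [711. -87. 495.] [-0.42  0.53  0.98  0.69  1.9  -1.88] err 0.0 0.0  0.53
21 [ 741. -149.  455.] [-0.48  0.64  0.87  0.67  1.93 -1.93] err 0.0 0.0  0.59
22 [ 771. -212.  415.] [-0.52  0.77  0.73  0.67  1.97 -1.96] err 0.0 0.0  0.67
23 [ 801. -274.  375.] [-0.56  0.93  0.53  0.67  2.04 -1.96] err 0.0 0.0  0.84
[[-1.    -0.024 -0.012]
 [-0.026  0.748  0.663]
 [-0.007  0.663 -0.749]]
```

play_rows --motion '[{"hand": -1, "dx": 0.015, "dy": 0.047, "dz": -0.02, "yaw": 0}, {"hand": -1, "dx": 0.019, "dy": 0.059, "dz": -0.02, "yaw": 0}, {"hand": -1, "dx": 0.019, "dy": 0.059, "dz": -0.02, "yaw": 0}, {"hand": -1, "dx": 0.019, "dy": 0.059, "dz": -0.02, "yaw": 0}, {"hand": -1, "dx": 0.019, "dy": 0.059, "dz": -0.02, "yaw": 0}, {"hand": -1, "dx": 0.019, "dy": 0.059, "dz": -0.02, "yaw": 0}, {"hand": -1, "dx": 0.019, "dy": 0.059, "dz": -0.02, "yaw": 0}, {"hand": -1, "dx": 0.019, "dy": 0.059, "dz": -0.02, "yaw": 0}]'

```text
t: 7.1
tcp_pos: [77.7, 247.2, 880.1]
ee_rot: [0.15, 0.926, 0.341, 0.055]
contact_force: [2.2, -0.8, 0.2]
gripper_width: 0.4
grasp_force: 0.0
```

```bash
python3 st.py
python3 - <<'E'
from plan import *
b=[(.06,.0,-.02,2)]*4+[(.055,-.025,-.03,2.7)]*4
c=[(.015,-.0625,-.05,0)]*8
sim(b+c)
E
```

```text
t 7.1 q [ 1.33  -0.556  1.174 -0.054  1.821  0.049] tcp [ 77.75  247.197 880.13 ] F [ 2.219 -0.838  0.204] w 0.4210293387969281
toolz [ 0.204  0.614 -0.762] tooly [0.241 0.723 0.648] tip [ 79.997 253.957 871.748]
0 [138. 247. 860.] [ 0.36 -0.53  1.23  0.58  1.9  -0.58] err 0.0 0.0 over 4.98
1 [198. 247. 840.] [ 0.18 -0.46  1.26  0.67  1.91 -0.77] err 0.0 0.0  0.94
2 [258. 247. 820.] [ 0.11 -0.38  1.28  0.7   1.89 -0.89] err 0.0 0.0  0.45
3 [318. 247. 800.] [ 0.08 -0.29  1.27  0.71  1.86 -0.99] err 0.0 0.0  0.45
4 [373. 222. 770.] [-0.01 -0.21  1.28  0.74  1.87 -1.15] err 0.0 0.0  0.57
5 [428. 197. 740.] [-0.07 -0.12  1.27  0.75  1.88 -1.28] err 0.0 0.0  0.49
6 [483. 172. 710.] [-0.12 -0.01  1.24  0.75  1.88 -1.4 ] err 0.0 0.0  0.53
7 [538. 147. 680.] [-0.15  0.1   1.18  0.74  1.89 -1.5 ] err 0.0 0.0  0.57
8 [553.  85. 630.] [-0.25  0.14  1.24  0.72  1.89 -1.64] err 0.0 0.0  0.54
9 [568.  22. 580.] [-0.35  0.19  1.28  0.69  1.88 -1.78] err 0.0 0.0  0.49
10 [583. -40. 530.] [-0.43  0.26  1.29  0.66  1.87 -1.9 ] err 0.0 0.0  0.44
11 [ 598. -103.  480.] [-0.51  0.35  1.27  0.63  1.85 -2.01] err 0.0 0.0  0.44
12 [ 613. -165.  430.] [-0.57  0.45  1.23  0.6   1.84 -2.1 ] err 0.0 0.0  0.5
13 [ 628. -228.  380.] [-0.63  0.55  1.17  0.57  1.84 -2.17] err 0.0 0.0  0.55
14 [ 643. -290.  330.] [-0.68  0.67  1.08  0.55  1.84 -2.23] err 0.0 0.0  0.59
15 [ 658. -353.  280.] [-0.72  0.79  0.97  0.53  1.86 -2.27] err 0.0 0.0  0.64
```

play_rows --motion '[{"hand": -1, "dx": 0.025, "dy": 0.05, "dz": -0.02, "yaw": 0}, {"hand": -1, "dx": 0.03, "dy": 0.03, "dz": -0.02, "yaw": 0}, {"hand": -1, "dx": 0.03, "dy": 0, "dz": -0.02, "yaw": 2}, {"hand": -1, "dx": 0.03, "dy": 0, "dz": -0.02, "yaw": 2}, {"hand": -1, "dx": 0.05, "dy": 0, "dz": -0.02, "yaw": 2}, {"hand": -1, "dx": 0.06, "dy": 0, "dz": -0.02, "yaw": 2}, {"hand": -1, "dx": 0.06, "dy": -0.01, "dz": -0.02, "yaw": 2}, {"hand": -1, "dx": 0.06, "dy": -0.01, "dz": -0.02, "yaw": 2}]'

```text
t: 8.1
tcp_pos: [413.0, 308.3, 720.2]
ee_rot: [0.048, 0.938, 0.342, 0.015]
contact_force: [-0.1, 1.1, 0.5]
gripper_width: 0.3
grasp_force: 0.0
```

```bash
python3 st.py
python3 - <<'E'
from plan import *
s=ctrl.state();R=Rn.from_quat(s['ee_rot']).as_matrix();print('az',np.degrees(np.arctan2(R[1,2],R[0,2])))
E
```

```text
t 8.1 q [ 0.211 -0.14   1.328  0.665  1.678 -1.09 ] tcp [412.976 308.296 720.202] F [-0.105  1.053  0.484] w 0.3346492270948546
toolz [ 0.061  0.64  -0.766] tooly [0.079 0.762 0.643] tip [413.644 315.337 711.776]
az 84.58253908587476
```

play_rows --motion '[{"hand": -1, "dx": 0.011, "dy": -0.05, "dz": -0.034, "yaw": 2}, {"hand": -1, "dx": 0.011, "dy": -0.05, "dz": -0.034, "yaw": 2}, {"hand": -1, "dx": 0.011, "dy": -0.05, "dz": -0.034, "yaw": 2}, {"hand": -1, "dx": 0.011, "dy": -0.05, "dz": -0.034, "yaw": 0.6}, {"hand": -1, "dx": 0.011, "dy": -0.05, "dz": -0.034, "yaw": 0}, {"hand": -1, "dx": 0.011, "dy": -0.05, "dz": -0.034, "yaw": 0}, {"hand": -1, "dx": 0.011, "dy": -0.05, "dz": -0.034, "yaw": 0}, {"hand": -1, "dx": 0.011, "dy": -0.05, "dz": -0.034, "yaw": 0}]'

```text
t: 9.1
tcp_pos: [497.9, -92.4, 447.9]
ee_rot: [-0.006, 0.939, 0.343, -0.005]
contact_force: [1.2, -0.3, 0.3]
gripper_width: 0.6
grasp_force: 0.0
```

```bash
python3 st.py
```

```text
t 9.1 q [-0.566  0.204  1.526  0.585  1.804 -2.127] tcp [497.891 -92.398 447.898] F [ 1.189 -0.266  0.28 ] w 0.6044916277480065
toolz [-0.013  0.645 -0.764] tooly [-0.009  0.764  0.645] tip [497.749 -85.303 439.493]
```

Well aligned, with about 40° of tilt. Next I go to the stand-off at (535, -190, 290) and look from there.

play_rows --motion '[{"hand": -1, "dx": 0.007, "dy": -0.025, "dz": -0.035, "yaw": 0}, {"hand": -1, "dx": 0.007, "dy": -0.025, "dz": -0.035, "yaw": 0}, {"hand": -1, "dx": 0.007, "dy": -0.024, "dz": -0.035, "yaw": 0}, {"hand": -1, "dx": 0.007, "dy": -0.012, "dz": -0.035, "yaw": 0}, {"hand": -1, "dx": 0.007, "dy": -0.006, "dz": -0.035, "yaw": 0}, {"hand": -1, "dx": 0.002, "dy": 0, "dz": -0.02, "yaw": 0}, {"hand": -1, "dx": 0, "dy": 0, "dz": 0, "yaw": 0}, {"hand": -1, "dx": 0, "dy": 0, "dz": 0, "yaw": 0}]'

```text
t: 10.1
tcp_pos: [535.2, -182.6, 257.0]
ee_rot: [-0.007, 0.94, 0.342, -0.003]
contact_force: [0.3, -0.3, -0.5]
gripper_width: 0.6
grasp_force: 0.0
```

```bash
python3 st.py
python3 - <<'E'
from h import *
a,d=read_camera("wrist"); b,e=read_camera("top")
np.save("wr1.npy",d); np.save("top1.npy",e)
im=np.zeros((400,800,3),np.uint8); im[:250,:400]=cv2.resize(a,(400,250)); im[:,400:]=cv2.resize(b[100:300,250:450],(400,400))
cv2.imwrite("pics/c1.png",im[:,:,::-1])
m=camera_model("wrist");print(-m['R'].T@m['t'],m['R'][2])
E
```

```text
t 10.1 q [-0.649  0.476  1.563  0.531  1.58  -2.363] tcp [ 535.2   -182.621  256.969] F [ 0.324 -0.288 -0.477] w 0.5604782272526637
toolz [-0.01   0.643 -0.766] tooly [-0.012  0.765  0.643] tip [ 535.086 -175.545  248.548]
[ 470.699 -286.244  379.712] [ 0.229  0.628 -0.744]
```

View pics/c1.png

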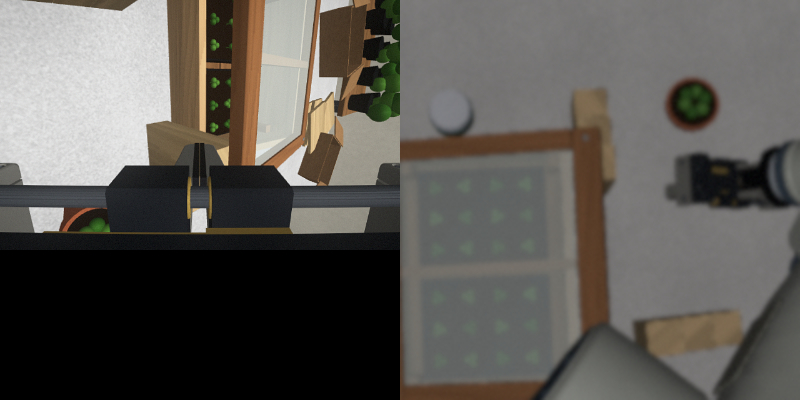

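Run:
```python
from h import *
s=ctrl.state(); R=Rn.from_quat(s['ee_rot']).as_matrix(); m=camera_model("wrist"); d=np.load("wr1.npy")
P=cloud(m,d); T=(P-s['tcp_pos'])@R; ok=d>0
k=ok&(abs(T[...,0])<80)&(abs(T[...,1])<100)&(T[...,2]>-90)&(T[...,2]<20)
t=T[k]
for z in range(-90,16,8):
    a=t[(t[:,2]>=z)&(t[:,2]<z+8)]
    if len(a): print(z,len(a),'x',a[:,0].min().round(),a[:,0].max().round(),'y',np.percentile(a[:,1],[1,50,99]).round())
# world: lid/front things
p,_=None,None
W=P[ok&(P[...,1]>-130)&(P[...,1]<-40)&(P[...,0]>300)&(P[...,0]<720)&(P[...,2]>20)]
b=W[(W[:,0]>545)&(W[:,0]<600)&(W[:,2]<198)]
print('block',len(b),b.min(0),b.max(0))
f=b[(b[:,0]<566)]; print('face pts',len(f),np.percentile(f,[2,50,98],axis=0))
for x in range(340,641,30):
    a=W[(W[:,0]>x)&(W[:,0]<x+15)&(W[:,2]>190)]
    if len(a): i=np.argsort(a[:,1])[:max(3,len(a)//50)]; print(x,len(a),'ymin',a[i].mean(0), 'zlow',a[np.argsort(a[:,2])[:3]].mean(0))
```

```text
-90 6985 x -2.0 32.0 y [-80.   4.  80.]
-82 2115 x -8.0 31.0 y [-83.   4.  84.]
-74 72 x -11.0 1.0 y [-4. -4.  4.]
-66 58 x -12.0 12.0 y [-4.  4.  4.]
-58 403 x -12.0 11.0 y [-5. -0.  5.]
-50 288 x 9.0 11.0 y [-6.  1.  6.]
-42 356 x -5.0 11.0 y [-15.  -0.  15.]
-34 602 x -6.0 10.0 y [-15.   0.  16.]
-26 423 x 9.0 10.0 y [-15.  -0.  15.]
-18 356 x 9.0 10.0 y [-14.   0.  14.]
-10 295 x 8.0 10.0 y [-13.   0.  13.]
-2 236 x 8.0 10.0 y [-13.  -0.  13.]
6 105 x 8.0 10.0 y [-11.   0.  12.]
block 4450 [ 545.09  -109.592   20.056] [599.976 -40.141 197.918]
face pts 2987 [[ 546.784 -108.661   24.441]
 [ 561.487  -79.424   99.209]
 [ 565.111  -45.486  192.995]]
370 138 ymin [384.419 -92.214 207.965] zlow [384.256 -91.526 207.059]
400 1138 ymin [406.551 -92.492 210.319] zlow [406.758 -90.947 205.759]
430 1072 ymin [435.349 -91.857 209.471] zlow [434.983 -90.093 205.794]
460 971 ymin [466.996 -91.205 210.276] zlow [465.257 -89.609 205.925]
490 895 ymin [495.923 -90.615 209.444] zlow [501.386 -89.183 206.088]
520 829 ymin [525.97  -89.891 210.042] zlow [528.256 -88.558 206.145]
550 951 ymin [ 562.692 -102.709  199.596] zlow [561.462 -80.929 190.121]
580 253 ymin [581.776 -92.23  201.002] zlow [582.729 -83.937 200.041]
```

play_rows --motion '[{"hand": -1, "dx": 0, "dy": 0.02, "dz": -0.004, "yaw": 0}, {"hand": -1, "dx": 0, "dy": 0.014, "dz": -0.004, "yaw": 0}, {"hand": -1, "dx": 0, "dy": 0.016, "dz": -0.019, "yaw": 0}, {"hand": -1, "dx": 0, "dy": 0.016, "dz": -0.019, "yaw": 0}, {"hand": -1, "dx": 0, "dy": 0.016, "dz": -0.019, "yaw": 0}, {"hand": -1, "dx": 0, "dy": 0.016, "dz": -0.019, "yaw": 0}, {"hand": -1, "dx": 0, "dy": 0, "dz": 0, "yaw": 0}, {"hand": -1, "dx": 0, "dy": 0, "dz": 0, "yaw": 0}]'

```text
t: 11.2
tcp_pos: [535.3, -84.8, 172.8]
ee_rot: [-0.008, 0.94, 0.342, -0.003]
contact_force: [-0.2, -0.2, -0.4]
gripper_width: 0.5
grasp_force: 0.0
```

```bash
python3 st.py;  python3 - <<'E'
from h import *
a,d=read_camera("wrist"); b,e=read_camera("scene")
im=np.zeros((400,800,3),np.uint8); im[:250,:400]=cv2.resize(a,(400,250)); im[:,400:]=cv2.resize(b[100:300,200:400],(400,400))
cv2.imwrite("pics/c2.png",im[:,:,::-1])
s=ctrl.state(); R=Rn.from_quat(s['ee_rot']).as_matrix(); print('edge-level finger pt',s['tcp_pos']-24*R[:,2]+15*R[:,1],'tip up',s['tcp_pos']+11*R[:,2]+12*R[:,1])
E
```

```text
t 11.2 q [-0.523  0.497  1.746  0.601  1.35  -2.383] tcp [535.324 -84.781 172.835] F [-0.163 -0.181 -0.413] w 0.4517968703573399
toolz [-0.01   0.643 -0.766] tooly [-0.012  0.766  0.643] tip [535.211 -77.708 164.411]
edge-level finger pt [535.605 -89.281 200.969] tip up [535.311 -69.083 172.229]
```

View pics/c2.png

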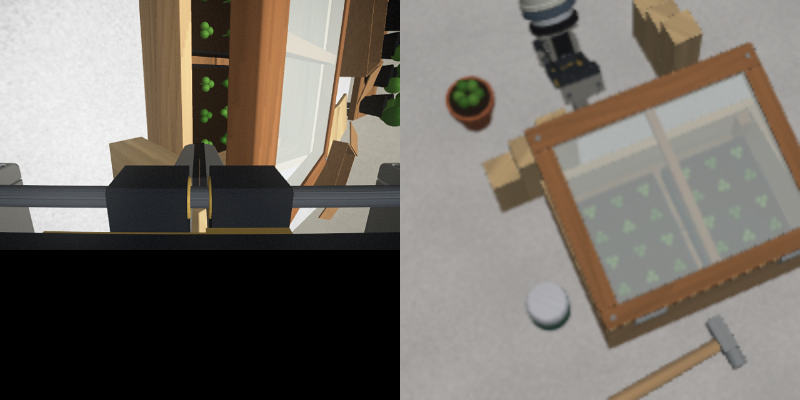

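play_rows --motion '[{"hand": -1, "dx": 0.008, "dy": 0, "dz": 0, "yaw": 0}, {"hand": -1, "dx": 0.005, "dy": 0, "dz": 0, "yaw": 0}, {"hand": -1, "dx": 0.004, "dy": 0, "dz": 0, "yaw": 0}, {"hand": -1, "dx": 0.006, "dy": 0, "dz": 0, "yaw": 0}, {"hand": -1, "dx": 0.008, "dy": 0, "dz": 0, "yaw": 0}, {"hand": -1, "dx": 0.008, "dy": 0.001, "dz": 0, "yaw": 0}, {"hand": -1, "dx": 0.008, "dy": 0, "dz": 0, "yaw": 0}, {"hand": -1, "dx": 0.008, "dy": 0, "dz": 0, "yaw": 0}]'

```text
t: 12.3
tcp_pos: [588.4, -83.3, 172.1]
ee_rot: [-0.008, 0.939, 0.343, -0.005]
contact_force: [-7.3, -1.2, 4.0]
gripper_width: 0.7
grasp_force: 4.1
```

```bash
cat > look.py <<'E'
from h import *
s=ctrl.state(); R=Rn.from_quat(s['ee_rot']).as_matrix(); tc=s['tcp_pos']
b,e=read_camera("top"); m=camera_model("top"); X=cloud(m,e).reshape(-1,3)
b2,e2=read_camera("scene"); X2=cloud(camera_model("scene"),e2).reshape(-1,3)
def rec(X):
  for z in (120,160,200):
    a=X[(abs(X[:,2]-z)<5)&(X[:,0]>632)&(X[:,0]<830)&(X[:,1]>-125)&(X[:,1]<-30)]
    if len(a)>8: print('step',z,len(a),np.percentile(a,[1,99],axis=0)[:,:2].ravel(),cv2.minAreaRect(a[:,:2].astype(np.float32))[2])
rec(X);rec(X2)
a=X[(X[:,0]>270)&(X[:,0]<520)&(X[:,1]>205)&(X[:,1]<226)&(X[:,2]>100)]; 
l=X[(X[:,0]>480)&(X[:,0]<620)&(X[:,1]>-80)&(X[:,1]<-58)&(X[:,2]>90)]
k=(np.median(l[:,2])-np.median(a[:,2]))/(np.median(a[:,1])-np.median(l[:,1]))
print('lid slope->q',np.arctan(k)+.177,'F',s['contact_force'],'contact pt',tc-24*R[:,2]+15*R[:,1],'t',s['t'])
E
python3 st.py; python3 look.py
```

```text
t 12.3 q [-0.481  0.561  1.635  0.613  1.375 -2.325] tcp [588.423 -83.346 172.078] F [-7.29  -1.169  4.02 ] w 0.7049864937906292
toolz [-0.015  0.644 -0.764] tooly [-0.011  0.764  0.645] tip [588.259 -76.257 163.669]
step 120 191 [673.148 -96.123 747.199 -47.642] 2.939094066619873
step 160 203 [653.45  -98.514 696.066 -50.696] 3.4265482425689697
step 200 49 [ 637.285 -100.375  647.047  -51.778] 88.92211151123047
step 120 206 [640.296 -98.695 747.34  -47.679] 2.3369476795196533
step 160 227 [ 637.218 -101.06   700.463  -50.777] 3.9123587608337402
step 200 74 [ 633.446 -103.437  651.692  -52.454] 86.77739715576172
lid slope->q 0.3525462664892251 F [-7.29  -1.169  4.02 ] contact pt [588.618 -87.347 200.095] t 12.3
```

Run:
```python
from h import *
for n in("top","scene"):
    b,e=read_camera(n); X=cloud(camera_model(n),e).reshape(-1,3)
    for z,xl,xh in((120,706,742),(160,656,692),(200,636,643)):
        a=X[(abs(X[:,2]-z)<9)&(X[:,0]>xl)&(X[:,0]<xh)&(X[:,1]>-95)&(X[:,1]<-56)]
        A=np.c_[a[:,:2],np.ones(len(a))]; print(n,z,len(a),np.median(a[:,2]),np.linalg.lstsq(A,a[:,2],rcond=None)[0][:2])
print(ctrl.state()['contact_force'])
```

```text
top 120 149 120.00776054887794 [ 0.013 -0.014]
top 160 159 160.4857191547862 [ 0.002 -0.007]
top 200 21 201.72588975591208 [-0.528  0.031]
scene 120 129 119.15023404157031 [-0.026 -0.02 ]
scene 160 133 158.60658795181484 [ 0.039 -0.   ]
scene 200 26 197.9143996383359 [ 0.565 -0.006]
[-3.054  0.463  1.658]
```

play_rows --motion '[{"hand": -1, "dx": 0.005, "dy": 0, "dz": 0, "yaw": 0}, {"hand": -1, "dx": 0.005, "dy": 0, "dz": 0, "yaw": 0}, {"hand": -1, "dx": 0.005, "dy": 0, "dz": 0, "yaw": 0}, {"hand": -1, "dx": 0.005, "dy": 0.001, "dz": 0, "yaw": 0}, {"hand": -1, "dx": 0.005, "dy": 0, "dz": 0, "yaw": 0}, {"hand": -1, "dx": 0.005, "dy": 0, "dz": 0, "yaw": 0}, {"hand": -1, "dx": 0.005, "dy": 0, "dz": 0, "yaw": 0}, {"hand": -1, "dx": 0, "dy": 0, "dz": 0, "yaw": 0}]'

```text
t: 13.5
tcp_pos: [624.8, -83.0, 171.6]
ee_rot: [-0.007, 0.94, 0.342, -0.003]
contact_force: [-3.9, -0.5, -1.4]
gripper_width: 0.4
grasp_force: 1.9
```

```bash
python3 look.py
```

```text
step 120 197 [673.486 -91.179 784.001 -42.39 ] 5.238552093505859
step 160 207 [662.277 -96.24  734.237 -46.452] 4.7663373947143555
step 200 121 [637.687 -96.001 684.222 -49.889] 56.6172981262207
step 120 237 [643.66  -93.322 783.064 -42.529] 5.279282569885254
step 160 228 [642.177 -97.466 733.072 -46.911] 6.766322135925293
step 200 234 [ 635.652 -103.401  686.365  -51.261] 5.821336269378662
lid slope->q 0.3350450546503 F [-3.88  -0.492 -1.394] contact pt [624.924 -86.978 199.673] t 13.5
```

play_rows --motion '[{"hand": -1, "dx": 0.002, "dy": 0, "dz": 0, "yaw": 0}, {"hand": -1, "dx": 0.002, "dy": 0, "dz": 0, "yaw": 0}, {"hand": -1, "dx": 0, "dy": 0, "dz": 0, "yaw": 0}, {"hand": -1, "dx": -0.001, "dy": 0, "dz": 0, "yaw": 0}, {"hand": -1, "dx": -0.001, "dy": 0, "dz": 0, "yaw": 0}, {"hand": -1, "dx": -0.001, "dy": 0, "dz": 0, "yaw": 0}, {"hand": -1, "dx": 0, "dy": 0, "dz": 0, "yaw": 0}, {"hand": -1, "dx": 0, "dy": 0, "dz": 0, "yaw": 0}]'

```text
t: 14.6
tcp_pos: [626.9, -83.2, 172.4]
ee_rot: [-0.007, 0.94, 0.342, -0.002]
contact_force: [5.5, -3.5, -2.7]
gripper_width: 0.3
grasp_force: 2.3
```

```bash
python3 look.py
python3 - <<'E'
from h import *
b,e=read_camera("scene"); cv2.imwrite("pics/c3.png",cv2.resize(b[110:290,200:400],(666,600))[:,:,::-1])
E
```

```text
step 120 195 [674.023 -91.237 786.349 -42.363] 4.392271995544434
step 160 201 [693.965 -96.257 737.185 -46.657] 4.2664313316345215
step 200 130 [636.337 -95.982 687.075 -49.9  ] 5.392582893371582
step 120 228 [643.444 -92.504 787.217 -42.502] 6.267964839935303
step 160 224 [650.471 -97.891 737.313 -46.323] 4.16417121887207
step 200 233 [ 634.15  -103.243  690.603  -50.45 ] 0.6370078325271606
lid slope->q 0.3342620884315536 F [ 5.457 -3.495 -2.672] contact pt [626.964 -87.119 200.397] t 14.6
```

View pics/c3.png

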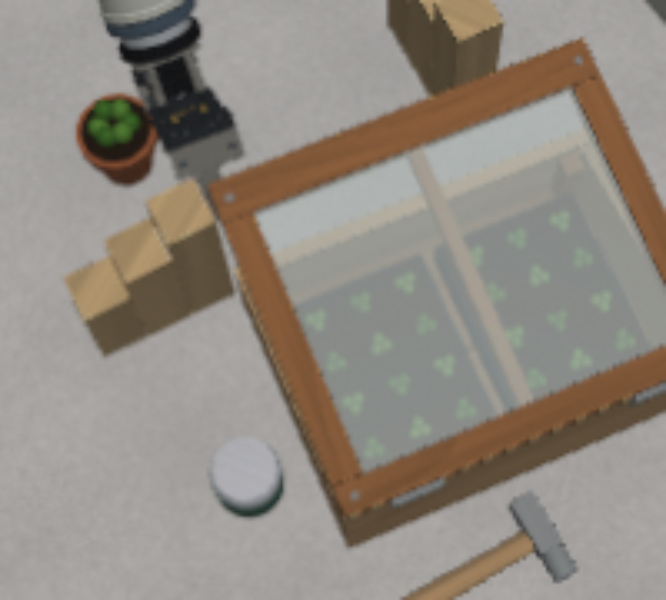

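play_rows --motion '[{"hand": -1, "dx": -0.004, "dy": 0, "dz": -0.002, "yaw": 0}, {"hand": -1, "dx": -0.007, "dy": 0, "dz": -0.003, "yaw": 0}, {"hand": -1, "dx": -0.007, "dy": 0, "dz": -0.003, "yaw": 0}, {"hand": -1, "dx": -0.007, "dy": 0, "dz": -0.003, "yaw": 0}, {"hand": -1, "dx": -0.007, "dy": 0, "dz": -0.003, "yaw": 0}, {"hand": -1, "dx": -0.007, "dy": 0, "dz": -0.003, "yaw": 0}, {"hand": -1, "dx": -0.007, "dy": 0, "dz": -0.003, "yaw": 0}, {"hand": -1, "dx": -0.004, "dy": 0, "dz": -0.002, "yaw": 0}]'

```text
t: 15.75
tcp_pos: [576.9, -83.5, 150.3]
ee_rot: [-0.007, 0.94, 0.342, -0.002]
contact_force: [4.2, -4.5, -2.9]
gripper_width: 0.3
grasp_force: 2.7
```

```bash
python3 look.py
python3 - <<'E'
from plan import *
sim([(0,0,-.012,0)]*8)
E
```

```text
step 120 193 [651.097 -92.151 787.039 -40.406] 5.096850395202637
step 160 221 [638.821 -96.415 737.744 -46.555] 3.934668779373169
step 200 270 [ 635.63  -100.698  686.332  -51.401] 5.010247707366943
step 120 233 [644.794 -92.933 787.24  -42.553] 5.968198776245117
step 160 226 [646.137 -97.675 737.185 -46.58 ] 4.930144309997559
step 200 246 [ 632.515 -102.687  690.572  -37.718] 2.336355209350586
lid slope->q 0.2840557017571013 F [ 4.198 -4.522 -2.911] contact pt [576.95  -87.386 178.323] t 15.75
0 [577. -83. 138.] [-0.49  0.59  1.68  0.62  1.31 -2.38] err 0.0 0.0  0.09
1 [577. -83. 126.] [-0.49  0.61  1.68  0.62  1.3  -2.39] err 0.0 0.0  0.08
2 [577. -83. 114.] [-0.49  0.62  1.69  0.63  1.28 -2.4 ] err 0.0 0.0  0.08
3 [577. -83. 102.] [-0.49  0.64  1.69  0.63  1.27 -2.41] err 0.0 0.0  0.08
4 [577. -83.  90.] [-0.49  0.65  1.69  0.63  1.25 -2.43] err 0.0 0.0  0.09
5 [577. -83.  78.] [-0.49  0.67  1.7   0.64  1.23 -2.44] err 0.0 0.0  0.09
6 [577. -83.  66.] [-0.49  0.69  1.7   0.64  1.22 -2.45] err 0.0 0.0  0.09
7 [577. -83.  54.] [-0.49  0.71  1.7   0.65  1.2  -2.46] err 0.0 0.0  0.09
```

play_rows --motion '[{"hand": -1, "dx": 0, "dy": 0, "dz": -0.005, "yaw": 0}, {"hand": -1, "dx": 0, "dy": 0, "dz": -0.008, "yaw": 0}, {"hand": -1, "dx": 0, "dy": 0, "dz": -0.008, "yaw": 0}, {"hand": -1, "dx": 0, "dy": 0, "dz": -0.008, "yaw": 0}, {"hand": -1, "dx": 0, "dy": 0, "dz": -0.008, "yaw": 0}, {"hand": -1, "dx": 0, "dy": 0, "dz": -0.008, "yaw": 0}, {"hand": -1, "dx": 0, "dy": 0, "dz": -0.008, "yaw": 0}, {"hand": -1, "dx": 0, "dy": 0, "dz": -0.005, "yaw": 0}]'

```text
t: 16.85
tcp_pos: [576.7, -84.0, 91.7]
ee_rot: [-0.007, 0.94, 0.341, -0.002]
contact_force: [2.3, -7.4, -4.0]
gripper_width: 0.5
grasp_force: 3.9
```

```bash
python3 look.py|tail -1
```

```text
lid slope->q 0.10462160069018339 F [ 2.295 -7.391 -3.959] contact pt [576.766 -87.94  119.701] t 16.85
```

play_rows --motion '[{"hand": -1, "dx": 0, "dy": 0, "dz": -0.003, "yaw": 0}, {"hand": -1, "dx": 0, "dy": 0, "dz": -0.003, "yaw": 0}, {"hand": -1, "dx": 0, "dy": 0, "dz": -0.003, "yaw": 0}, {"hand": -1, "dx": 0, "dy": 0, "dz": -0.003, "yaw": 0}, {"hand": -1, "dx": 0, "dy": 0, "dz": -0.002, "yaw": 0}, {"hand": -1, "dx": 0, "dy": 0, "dz": -0.002, "yaw": 0}, {"hand": -1, "dx": 0, "dy": 0, "dz": -0.001, "yaw": 0}, {"hand": -1, "dx": 0, "dy": 0, "dz": 0, "yaw": 0}]'

```text
t: 17.95
tcp_pos: [575.9, -82.6, 75.1]
ee_rot: [-0.007, 0.939, 0.343, -0.003]
contact_force: [3.6, -1.8, -3.4]
gripper_width: 0.8
grasp_force: 1.9
```

```bash
python3 look.py|tail -1
```

```text
lid slope->q 0.056706705292298556 F [ 3.565 -1.785 -3.383] contact pt [576.009 -86.536 103.095] t 17.95
```

Just above the rim (q ≈ 0.06) with a gentle load. Now lower the rest.

play_rows --motion '[{"hand": -1, "dx": 0, "dy": 0, "dz": -0.003, "yaw": 0}, {"hand": -1, "dx": 0, "dy": 0, "dz": -0.003, "yaw": 0}, {"hand": -1, "dx": 0, "dy": 0, "dz": -0.003, "yaw": 0}, {"hand": -1, "dx": 0, "dy": 0, "dz": -0.003, "yaw": 0}, {"hand": -1, "dx": 0, "dy": 0, "dz": -0.003, "yaw": 0}, {"hand": -1, "dx": 0, "dy": 0, "dz": -0.003, "yaw": 0}, {"hand": -1, "dx": 0, "dy": 0, "dz": -0.003, "yaw": 0}, {"hand": -1, "dx": 0, "dy": 0, "dz": 0, "yaw": 0}]'

```text
t: 19.05
tcp_pos: [575.9, -82.7, 53.9]
ee_rot: [-0.007, 0.939, 0.343, -0.003]
contact_force: [0.2, 0.0, -0.4]
gripper_width: 0.7
grasp_force: 0.0
```

```bash
python3 look.py|tail -1
```

```text
lid slope->q 0.0180871229633309 F [ 0.209  0.004 -0.362] contact pt [576.023 -86.669  81.97 ] t 19.05
```

play_rows --motion '[{"hand": -1, "dx": 0, "dy": -0.01, "dz": 0, "yaw": 0}, {"hand": -1, "dx": 0, "dy": -0.015, "dz": 0.003, "yaw": 0}, {"hand": -1, "dx": 0, "dy": -0.015, "dz": 0.005, "yaw": 0}, {"hand": -1, "dx": 0, "dy": -0.02, "dz": 0.01, "yaw": 0}, {"hand": -1, "dx": 0, "dy": -0.02, "dz": 0.02, "yaw": 0}, {"hand": -1, "dx": 0, "dy": -0.02, "dz": 0.04, "yaw": 0}, {"hand": -1, "dx": 0, "dy": 0, "dz": 0.03, "yaw": 0}, {"hand": -1, "dx": 0, "dy": 0, "dz": 0, "yaw": 0}]'

```text
t: 20.15
tcp_pos: [577.2, -184.9, 164.9]
ee_rot: [-0.007, 0.94, 0.341, -0.001]
contact_force: [0.4, 0.1, 0.1]
gripper_width: 0.0
grasp_force: 0.0
```

```bash
python3 st.py; python3 look.py
python3 - <<'E'
from h import *
a,_=read_camera("top"); b,_=read_camera("scene")
im=np.hstack([cv2.resize(a[120:320,200:400],(400,400)),cv2.resize(b[110:310,200:400],(400,400))])
cv2.imwrite("pics/c4.png",im[:,:,::-1])
E
```

```text
t 20.15 q [-0.616  0.621  1.539  0.55   1.456 -2.402] tcp [ 577.153 -184.93   164.891] F [0.416 0.067 0.055] w 0.03753272327855739
toolz [-0.007  0.641 -0.767] tooly [-0.013  0.767  0.641] tip [ 577.079 -177.877  156.45 ]
step 120 199 [636.988 -91.6   786.004 -42.645] 5.214356422424316
step 160 227 [636.734 -96.407 737.478 -46.402] 4.099294185638428
step 200 272 [ 635.667 -100.645  686.669  -52.036] 5.744715690612793
step 120 230 [633.021 -92.283 786.435 -40.408] 88.42596435546875
step 160 231 [645.172 -97.879 737.277 -46.097] 5.352073669433594
step 200 229 [ 640.492 -102.041  690.622  -51.245] 5.075876712799072
lid slope->q -0.004478235473382525 F [0.416 0.067 0.055] contact pt [ 577.116 -188.81   192.926] t 20.15
```

View pics/c4.png

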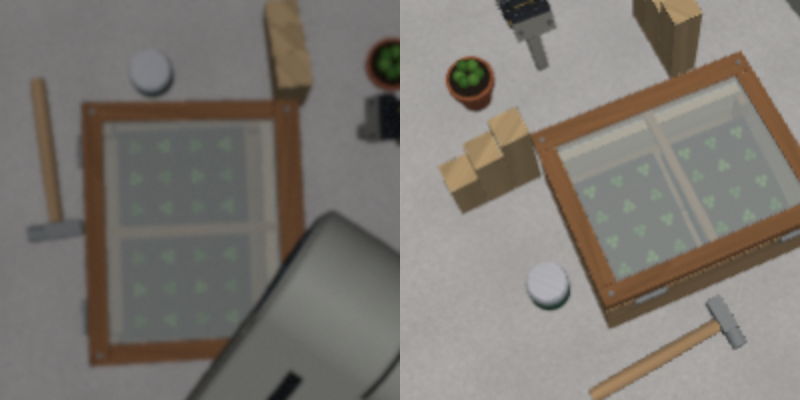

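The pictures show the lid shut, with its far corner at (295,105). The block stands clear past the far end at (288,50), the pot, tin and hammer are in place, and the gripper is free. Handing in.

```bash
python3 -c "
from cell import workorder
print(workorder.hand_in())"
```

```text
the job is handed in; nothing more can be done
None
```

I handed the job in at about 20 s; no verdict came back. By the last camera check the lid is shut (opening angle within 0.01 rad), the block stands upright about 268 mm past the frame's middle, the pot, tin and hammer look unmoved, and the robot touches nothing.

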